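# Gauge a screw's thread with the matching pitch leaf

## Robot

A 6-joint arm with a two-finger parallel gripper is mounted at the origin on a cart in front of the work surface, level with it; the furniture and walls round the work are solid. World frame = base frame: x ahead of the robot, y to its left, z up, the work surface at z = 0. Lengths are in m, angles in rad, forces in N, time in s.
With the tool pointing down it reaches from about 0.35 to 0.775 m from the base axis. Payload 7.3 kg.
Tool frame: the origin (TCP) lies on the front face of the gripper's body, between the roots of the fingers; the fingertips stand 66 mm ahead of it and the grasp point (between the pads) lies 47 mm ahead of it; z points along the fingers, y is the direction in which the jaws open and shut (so a half turn about z gives the same grasp; the last joint's range is limited). The gripper opens to 92 mm and grips with 3 to 60 N. Pads are 19 mm wide; open, the fingers measure 130 mm over their backs; the gripper's body (75 mm by 190 mm) begins 47 mm behind the grasp point.
Start: joints at [1.079, 0.342, 1.524, -0, 1.275, -0.146], TCP at [0.178, 0.494, 0.292] pointing down, gripper open.
Joint ranges: [-2.53, 2.53], [-0.77, 2.02], [0.04, 2.7], [-1, 4.14], [0.28, 2.66], [-3.11, 3.11]. Speed limits (rad/s): [2.57, 2.57, 3.14, 3.14, 3.14, 3.14].

## Interface

Orientations are given as [roll, pitch, yaw] about the fixed x, y, z axes, in that order (R = Rz(yaw) Ry(pitch) Rx(roll)).
In Python, from cell import observe, read_camera, hand_in, search_frame, tip_of gives the robot as it stands. The module is installed in compiled form; this text tells all that it offers.
- The arm moves only by the tool apply_moves, never from a script. Its argument "motion" is a list of rows, each an object with "offset": the shift along the tool's x, y, z in mm, a list of three; "rotation": the turn, a rotation vector about the tool's x, y, z in rad, a list of three. In form: [{"offset": [x, y, z], "rotation": [rx, ry, rz]}, ...]. A call has 1 to 12 rows; each row shifts and turns the pose as measured when the row begins, along the tool's axes as they then stand; what a row does not reach is not made up. A row lasts 1/12 s, in which the tool goes at most 41.7 mm and 7.16 degrees, less where a joint would pass 70% of its speed; a pose out of reach is approached as far as the arm can. A call with a gripper value outside its range is refused whole. "grip" is the closure, from 0 (fully open) to 1 (shut), set as the call begins (left out, the last holds). The fingers move at their own pace and stop on an object; "grip_force" is the grip in N (left out, the last holds). Time passes only in rows, so rows that do not move let the fingers close. It gives the time, the measured TCP pose, the force and the opening at its end, in the units of the state.
- observe(): the state, without advancing time (a new reading comes with each control period).
- read_camera(name): name is "scene" or "top" or "wrist"; returns a dict with "img" (384x512x3 uint8, red, green, blue), "camera_matrix" (3x3 intrinsics, pixels), "R" (3x3) and "t" (3): a world point X has camera coordinates R X + t; the wrist camera has in their place "tool_from_camera" (4x4, takes a point from camera to tool coordinates, whose origin is the TCP and whose axes are the flange's). Camera axes: x right, y down, z forward; pixel columns grow to the right and rows downward; lengths in m; the calibration is good to about 2 mm. A picture is of the moment at which its call begins: read the wrist's pose just before it. There is no depth.
- hand_in(): hands the job in, once; it reports no verdict.
Trained networks look in a picture, given as the dict that the camera call returned (one of the last four; its "shot" number tells which), for a name from the list of things; names that differ only in an ending like _2 or _b are one class to them, and where a whole thing is asked for, a point or a joint stands for the part that bears it (a point fixed in the world has none). Each returns a list of dicts, best first, with "score" (0 to 1); they miss things now and then, are a little off and sometimes report something else, mostly with a low value. They report only what shows in the picture. A call takes as long as a camera call. They do not tell look-alikes from the thing itself.
- search_frame(query, picture): "location" ([x, y, z] in m, in world coordinates, good to about 4 mm: the middle of the surface that is visible of it).
- tip_of(query, picture): "location" ([x, y, z] in m, in world coordinates, good to about 4 mm: a listed point, or the origin of a listed thing).
The state is a dict: "time": time; "qpos": joint angles; "qvel": joint speeds; "joint_efforts": joint torques, N m; "tool_pos": TCP position; "tool_rot": TCP orientation; "contact_force": force on the tool from outside, world axes, zero at the start; "torque": the same for the moment, N m; "opening": finger opening in m.
Only numpy, scipy, OpenCV 4.12 (cv2) and the standard library are available. Lean on these libraries where they do the work, as an engineer would, in place of code of your own. Each camera call takes 0.05 s, during which the arm holds its last target.

## Task

Take the pitch leaf whose teeth match the clamped screw, lay it flat on the ledge beside the screw and ease its teeth gently into the thread until every tooth sits fully home, feeling along the screw for the grooves. Leave the leaf seated there, flat on the ledge and let go; do not disturb the other leaf.

Things in the scene. Friction and masses are not known exactly. Their poses are not given: they have to be found in the camera images.
- screw_stand: Grey stand bolted down; a coarse steel screw is clamped level between its 2 end posts. Origin on the bench top under the screw's axis, midway between the posts; y along the screw, z up, ledge on the -x side. Base plate 8 mm thick, x -113 to 37, y +-88 mm. Posts at y 66 to 84 mm either side, x +-28 mm, up to z 77 mm.
- screw_axis (a point): Point on the screw's axis (stand z 40 mm), midway between the posts. Trapezoidal thread: crest diameter 44, root 33, pitch 12 mm; grooves 7 mm wide at the mouth, 5.4 at the root. The screw is fast, but where the grooves lie along y differs by several mm each time and no pose tells it: feel or look. Tooth tips stop at stand x -22 mm on a crest, at -16.5 mm fully home.
- ledge: Dark flat ledge block bolted to the stand's base plate along the screw's -x side, 76 x 128 mm, 29.5 mm high; its flat top is 37.5 mm above the bench. Origin at the centre of its underside (stand x -63, y 0, z 8 mm), axes as the stand's; it spans stand x -101 to -25 mm. A leaf lying on it meets the screw at the height of the screw's axis.
- coarse_leaf: Matching leaf: steel plate 60 x 52 x 5 mm, flat on the bench, about 0.2 kg. Origin: centre of its underside; x points to its 4 wide teeth (pitch 12, 4 wide, 6 long, round tips; tips at x 36 mm, teeth at y -18, -6, 6, 18). Upright dark grip bar centred at x -16, y 0: 12 mm thick along x, 36 long along y, z 5 to 43 mm.
- coarse_leaf_tip_left (a point): Tip of the coarse leaf's outermost tooth on its +y side, at half the plate's thickness (2.5 mm above the underside).
- coarse_leaf_tip_right (a point): Tip of the coarse leaf's outermost tooth on its -y side, at half the plate's thickness.
- fine_leaf: The other pitch leaf, which does not match: same plate and grip bar, same origin and axes, but 6 narrow teeth (pitch 8 mm, 2.6 mm wide, 4.5 mm long). The two leaves may lie in either place.
There are look-alikes about, which are no part of the job. Leave any orange or purple look-alike of the coarse_leaf alone.

How it is judged:
By the outcome, as a careful person would: the job done as asked, in the order asked, and still so for the second after the job is handed in, with the robot touching nothing.
It also fails if it takes over 72 s, if anything falls off the work surface, if the arm or the gripper's body presses on something with over 40 N, if the wrist force passes 120 N, or if a joint passes its speed limit or range.

## Working session

There is one attempt and no reset: what is moved stays moved. The work goes in short steps, Python scripts to look and compute and a tool call to move; the robot and the scene stay as the last step left them, time stands still between calls to the robot, and variables do not carry over. Pictures are saved under pics/ and viewed, and the job is handed in when it is done.

Besides the shell and the picture viewer there is one more tool, called after "Request:" in YAML: its name, and indented under it one key for each argument. apply_moves: Moves the arm, as the interface text tells. Its arguments: {"type":"object","properties":{"motion":{"type":"array"},"grip":{"type":"number"},"grip_force":{"type":"number"}},"required":["motion"]}

```bash
mkdir -p pics
cat > h.py <<'E'
import numpy as np, cv2
from cell import *
from scipy.spatial.transform import Rotation as Ro
def save(d,n): cv2.imwrite('pics/'+n+'.png', cv2.cvtColor(d['img'],cv2.COLOR_RGB2BGR))
def proj(d,X):
    c=d['R']@np.asarray(X)+d['t']; p=d['camera_matrix']@c; return p[:2]/p[2]
def ray(d,uv,z):
    K=d['camera_matrix'];R=d['R'];t=d['t']
    v=R.T@np.linalg.inv(K)@np.array([uv[0],uv[1],1.]);o=-R.T@t
    return o+v*(z-o[2])/v[2]
def wristRT(d,o):
    T=np.array(d['tool_from_camera']);Rt=Ro.from_euler('xyz',o['tool_rot']).as_matrix()
    W=np.eye(4);W[:3,:3]=Rt;W[:3,3]=o['tool_pos'];M=np.linalg.inv(W@T)
    d['R']=M[:3,:3];d['t']=M[:3,3];return d
E
python3 - <<'E'
from h import *
o=observe();print(o)
for c in ['top','scene']:
    d=read_camera(c);save(d,c+'1');print(c,d['camera_matrix'].tolist(),d['R'].tolist(),d['t'])
    for q in ['screw_stand','screw_axis','ledge','coarse_leaf','fine_leaf','coarse_leaf_tip_left','coarse_leaf_tip_right']:
        print(q,[(round(r['score'],2),np.round(r['location'],3).tolist(),np.round(proj(d,r['location'])).tolist()) for r in tip_of(q,d)][:4])
E
```

```text
{'time': 0.0, 'qpos': array([ 1.07899476e+00,  3.42730357e-01,  1.52504416e+00, -4.38380153e-06,
        1.27537743e+00, -1.45994851e-01]), 'qvel': array([-0.00027776, -0.00122253, -0.00172086, -0.00057328,  0.00047127,
        0.00049714]), 'joint_efforts': array([ 9.58351229e-04, -4.31240237e+01, -2.44220424e+01,  7.17751589e-02,
        5.58860635e-02, -1.18390453e-04]), 'tool_pos': array([0.17778004, 0.49365072, 0.29153144]), 'tool_rot': array([-3.14004933e+00, -2.22694699e-04,  2.79578705e+00]), 'contact_force': array([-0.58792785, -0.03676292, -1.18975773]), 'torque': array([-0.00876362,  0.03554215, -0.01017589]), 'opening': 0.09168283951937226}
top [[407.59629679436165, 0.0, 260.16841536048196], [0.0, 407.59629679436165, 194.45035082490654], [0.0, 0.0, 1.0]] [[0.003156172809177297, -0.9999890029230247, -0.0034688047240271744], [-0.9749287760442941, -0.0023052419288032257, -0.22250520780517463], [0.22249476446418434, 0.00408410243070752, -0.974925330419393]] [0.17641207 0.47281882 1.30621952]
screw_stand [(0.62, [0.564, -0.01, 0.0], [314.0, 173.0])]
screw_axis [(0.88, [0.561, 
[... 937 characters left out ...]
nd [(0.71, [0.557, -0.01, -0.002], [280.0, 189.0])]
screw_axis [(0.68, [0.56, -0.004, 0.043], [279.0, 179.0])]
ledge [(0.59, [0.496, -0.009, 0.011], [290.0, 191.0])]
coarse_leaf [(0.72, [0.454, 0.255, -0.001], [244.0, 217.0]), (0.53, [0.536, 0.636, 0.002], [136.0, 241.0]), (0.46, [0.482, 0.151, 0.002], [261.0, 206.0])]
fine_leaf [(0.67, [0.382, -0.266, 0.004], [354.0, 187.0])]
coarse_leaf_tip_left [(0.77, [0.546, 0.595, 0.002], [146.0, 236.0]), (0.68, [0.489, 0.28, 0.0], [232.0, 215.0]), (0.42, [0.525, 0.148, 0.002], [255.0, 202.0])]
coarse_leaf_tip_right [(0.63, [0.504, 0.12, 0.004], [264.0, 201.0]), (0.61, [0.508, 0.605, 0.005], [148.0, 241.0]), (0.53, [0.496, 0.245, 0.0], [239.0, 212.0])]
```

```bash
python3 -c "
import cv2
a=cv2.imread('pics/top1.png');cv2.imwrite('pics/top1c.png',cv2.resize(a[120:270,100:420],None,fx=2.5,fy=2.5,interpolation=cv2.INTER_CUBIC))
a=cv2.imread('pics/scene1.png');cv2.imwrite('pics/scene1c.png',cv2.resize(a[130:280,100:420],None,fx=2.5,fy=2.5,interpolation=cv2.INTER_CUBIC))"
```

```text
(no output)
```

View pics/top1c.png

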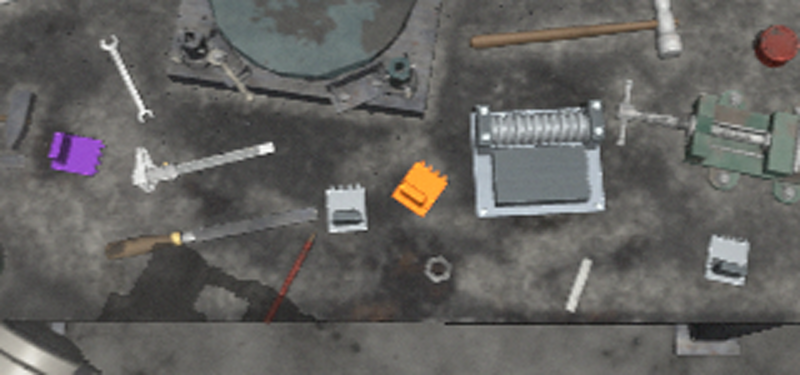

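View pics/scene1c.png

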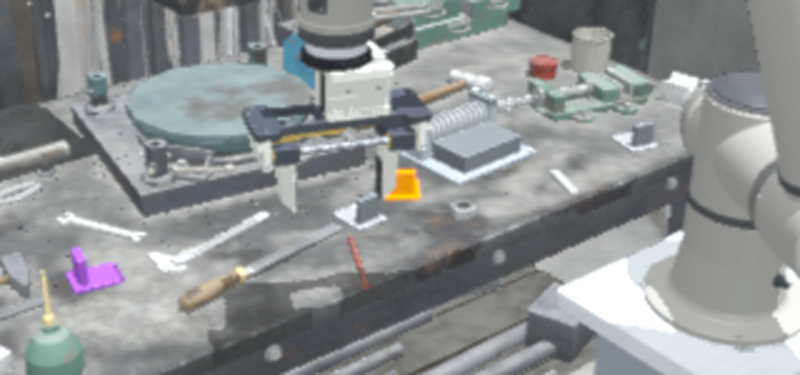

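Request:
apply_moves:
  motion:
    - {"offset": [0,0,0],"rotation": [0,0,0.1225]}
    - {"offset": [0,0,0],"rotation": [0,0,0.1225]}
    - {"offset": [0,0,0],"rotation": [0,0,0.1225]}
    - {"offset": [0,0,0],"rotation": [0,0,0.1225]}
    - {"offset": [0,0,0],"rotation": [0,0,0.1225]}
    - {"offset": [0,0,0],"rotation": [0,0,0.1225]}
    - {"offset": [0,0,0],"rotation": [0,0,0.1225]}
    - {"offset": [0,0,0],"rotation": [0,0,0.1225]}
    - {"offset": [0,0,0],"rotation": [0,0,0.1225]}
    - {"offset": [0,0,0],"rotation": [0,0,0.1225]}

```text
time: 1.63
tool_pos: [0.1779, 0.4939, 0.2924]
tool_rot: [3.142, -0.0, 1.545]
contact_force: [-0.1, 0.1, -0.2]
opening: 0.0917
```

Run:
```python
from h import *
d=read_camera('wrist');print(d['camera_matrix'],d['tool_from_camera']);save(d,'w0');print(observe()['tool_pos'],observe()['tool_rot'])
```

```text
[[319.07298439   0.         251.18452438]
 [  0.         319.07298439 189.50817333]
 [  0.           0.           1.        ]] [[-1.03951329e-03 -9.62392642e-01 -2.71660305e-01  7.23218601e-02]
 [ 9.99999111e-01 -1.22737809e-03  5.21634090e-04 -5.05814823e-04]
 [-8.35446717e-04 -2.71659521e-01  9.62393062e-01 -9.16725605e-02]
 [ 0.00000000e+00  0.00000000e+00  0.00000000e+00  1.00000000e+00]]
[0.17789559 0.49390951 0.29234625] [ 3.14152028e+00 -2.27047849e-04  1.53768638e+00]
```

Request:
apply_moves:
  motion:
    - {"offset": [-23,26.5,9]}
    - {"offset": [-23,26.5,9]}
    - {"offset": [-23,26.5,9]}
    - {"offset": [-23,26.5,9]}
    - {"offset": [-23,26.5,9]}
    - {"offset": [-23,26.5,9]}
    - {"offset": [-23,26.5,9]}
    - {"offset": [-23,26.5,9]}
    - {"offset": [-23,26.5,9]}
    - {"offset": [-23,26.5,9]}
    - {"offset": [0,0,0]}
    - {"offset": [0,0,0]}

```text
invalid input
```

Run:
```python
from h import *
o=observe();d=wristRT(read_camera('wrist'),o);save(d,'w1');print(o['tool_pos'],o['tool_rot'])
for q in ['coarse_leaf','coarse_leaf_tip_left','coarse_leaf_tip_right']:
        print(q,[(round(r['score'],2),np.round(r['location'],4).tolist(),np.round(proj(d,r['location'])).tolist()) for r in tip_of(q,d)][:4])
```

```text
[0.17789559 0.49390951 0.29234625] [ 3.14152028e+00 -2.27047849e-04  1.53768638e+00]
coarse_leaf []
coarse_leaf_tip_left []
coarse_leaf_tip_right []
```

View pics/w1.png

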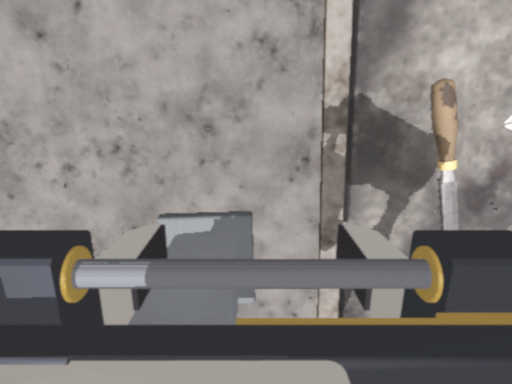

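Request:
apply_moves:
  motion:
    - {"offset": [-26,26,6.5],"rotation": [0,0,0]}
    - {"offset": [-26,26,6.5],"rotation": [0,0,0]}
    - {"offset": [-26,26,6.5],"rotation": [0,0,0]}
    - {"offset": [-26,26,6.5],"rotation": [0,0,0]}
    - {"offset": [-26,26,6.5],"rotation": [0,0,0]}
    - {"offset": [-26,26,6.5],"rotation": [0,0,0]}
    - {"offset": [-26,26,6.5],"rotation": [0,0,0]}
    - {"offset": [-26,26,6.5],"rotation": [0,0,0]}
    - {"offset": [-26,26,6.5],"rotation": [0,0,0]}
    - {"offset": [-26,26,6.5],"rotation": [0,0,0]}
    - {"offset": [-26,26,6.5],"rotation": [0,0,0]}
    - {"offset": [0,0,0],"rotation": [0,0,0]}

```text
time: 2.88
tool_pos: [0.4763, 0.1986, 0.2184]
tool_rot: [3.135, -0.007, 1.602]
contact_force: [-0.5, -0.2, -0.8]
opening: 0.0924
```

Run:
```python
from h import *
o=observe();d=wristRT(read_camera('wrist'),o);save(d,'w2');print(o['tool_pos'],o['tool_rot'])
for q in ['coarse_leaf','coarse_leaf_tip_left','coarse_leaf_tip_right']:
        print(q,[(round(r['score'],2),np.round(r['location'],4).tolist(),np.round(proj(d,r['location'])).tolist()) for r in tip_of(q,d)][:4])
```

```text
[0.47631668 0.19858954 0.21839531] [ 3.13543551 -0.00655727  1.60191431]
coarse_leaf [(0.61, [0.482, 0.1546, 0.0049], [255.0, 220.0])]
coarse_leaf_tip_left [(0.69, [0.4913, 0.2785, -0.0001], [269.0, 93.0]), (0.56, [0.5204, 0.1483, 0.0058], [292.0, 227.0])]
coarse_leaf_tip_right [(0.69, [0.5008, 0.1165, 0.0004], [271.0, 252.0]), (0.6, [0.493, 0.2389, 0.0048], [269.0, 137.0])]
```

View pics/w2.png

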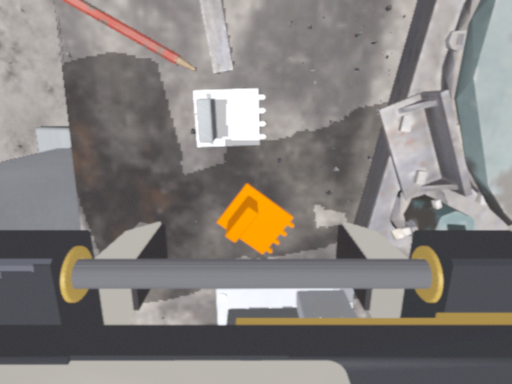

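```bash
python3 -c "
import cv2
a=cv2.imread('pics/w2.png');cv2.imwrite('pics/w2c.png',cv2.resize(a[75:165,180:290],None,fx=6,fy=6,interpolation=cv2.INTER_CUBIC))"
```

```text
(no output)
```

View pics/w2c.png

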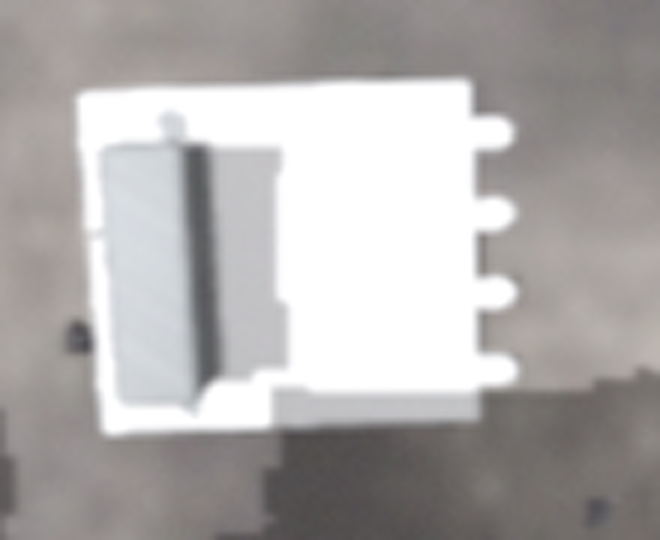

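```bash
cat > m1.py <<'E'
from h import *
o=observe();d=wristRT(read_camera('wrist'),o)
f=lambda p,z:ray(d,(p[0]/6+180-.4,p[1]/6+75-.4),z)[:2]
for P,z in [([(78,92),(470,80),(481,420),(104,433)],.005),([(514,132),(519,370)],.005),([(104,145),(183,145),(198,405),(120,405)],.043)]:
    Q=np.array([f(p,z) for p in P]);print(np.round(Q,4).tolist(),Q.mean(0).round(4))
    if len(Q)==4:
        print('edges',[round(float(np.linalg.norm(Q[i]-Q[(i+1)%4])),4) for i in range(4)],'yaw',np.arctan2(*(Q[1]-Q[0]+Q[2]-Q[3])[::-1]), np.arctan2(*(Q[0]-Q[3]+Q[1]-Q[2])[::-1])-np.pi/2)
E
python3 m1.py
```

```text
[[0.4159, 0.284], [0.4758, 0.2878], [0.4796, 0.236], [0.4193, 0.2319]] [0.4476 0.2599]
edges [0.06, 0.0519, 0.0604, 0.0522] yaw 0.06475030085882078 0.06858355465356136
[[0.4828, 0.2804], [0.4853, 0.2441]] [0.4841 0.2622]
[[0.4258, 0.2761], [0.4365, 0.2765], [0.4385, 0.2416], [0.4277, 0.2412]] [0.4321 0.2589]
edges [0.0107, 0.035, 0.0109, 0.035] yaw 0.0328785701887707 0.0557332959371315
```

```bash
cat >> h.py <<'E'
def goal(pos,yaw,zlev=True):
    o=observe();R=Ro.from_euler('xyz',o['tool_rot']);G=Ro.from_euler('xyz',[np.pi,0,yaw])
    print('now',np.round(o['tool_pos'],4),np.round(o['tool_rot'],4),'F',np.round(o['contact_force'],1),'off mm',np.round(R.inv().apply(np.array(pos)-o['tool_pos'])*1e3,1),'rot',np.round((R.inv()*G).as_rotvec(),4),'t',round(o['time'],2))
E
python3 -c "
from h import *
goal([.432,.2588,.076],np.pi/2+.066)"
```

```text
now [0.4717 0.2037 0.2197] [ 3.1369 -0.0084  1.6057] F [-0.8  0.   0.9] off mm [ 55.3 -38.4 144. ] rot [ 0.0048 -0.0083 -0.0311] t 3.13
```

Request:
apply_moves:
  motion:
    - {"offset": [0,0,0],"rotation": [0.005,-0.008,-0.031]}
    - {"offset": [0,0,0],"rotation": [0,0,0]}
    - {"offset": [0,0,0],"rotation": [0,0,0]}

```text
time: 3.38
tool_pos: [0.4695, 0.2066, 0.2207]
tool_rot: [3.141, 0.0, 1.647]
contact_force: [-0.4, 0.1, -0.5]
opening: 0.0916
```

Run:
```python
from h import *
o=observe();d=wristRT(read_camera('wrist'),o);o2=observe();print(o['tool_pos'],o['tool_rot'],o2['tool_pos']);save(d,'w3')
import pickle;pickle.dump((o,d),open('w3.pkl','wb'))
a=cv2.imread('pics/w3.png');cv2.imwrite('pics/w3c.png',cv2.resize(a[75:165,180:290],None,fx=6,fy=6,interpolation=cv2.INTER_CUBIC))
```

```text
[0.46953964 0.20663613 0.22073315] [3.14124920e+00 9.32736791e-06 1.64699112e+00] [0.46955313 0.20665181 0.22076721]
```

View pics/w3c.png

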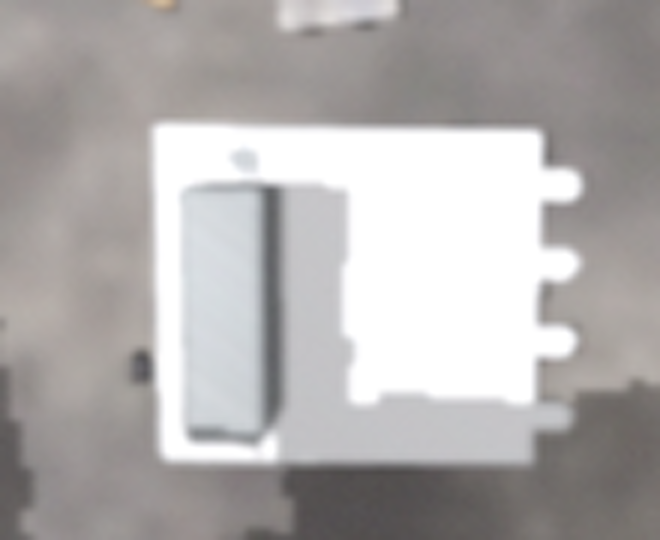

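```bash
cat > m1.py <<'E'
from h import *
import pickle
o,d=pickle.load(open('w3.pkl','rb'))
f=lambda p,z:ray(d,(p[0]/6+180-.4,p[1]/6+75-.4),z)[:2]
for P,z in [([(153,125),(543,129),(535,463),(162,462)],.005),([(583,186),(575,415)],.005),([(183,187),(263,186),(262,440),(186,435)],.043)]:
    Q=np.array([f(p,z) for p in P]);print(np.round(Q,4).tolist(),Q.mean(0).round(4))
    if len(Q)==4:
        print('edges',[round(float(np.linalg.norm(Q[i]-Q[(i+1)%4])),4) for i in range(4)],'yaw',np.arctan2(*(Q[1]-Q[0]+Q[2]-Q[3])[::-1]), np.arctan2(*(Q[0]-Q[3]+Q[1]-Q[2])[::-1])-np.pi/2)
E
python3 m1.py
```

```text
[[0.421, 0.2791], [0.481, 0.283], [0.4844, 0.2314], [0.4244, 0.227]] [0.4527 0.2551]
edges [0.0601, 0.0518, 0.0602, 0.0522] yaw 0.06880304053984018 0.06502367840296941
[[0.488, 0.275], [0.4901, 0.2396]] [0.489  0.2573]
[[0.4306, 0.2713], [0.4415, 0.2722], [0.4431, 0.2376], [0.4324, 0.2375]] [0.4369 0.2547]
edges [0.0109, 0.0347, 0.0107, 0.0338] yaw 0.0484480414922539 0.0500353104686424
```

```bash
python3 -c "
from h import *
goal([.4367,.254,.076],np.pi/2+.067)"
```

```text
now [0.4696 0.2067 0.2208] [ 3.1412e+00 -1.0000e-04  1.6468e+00] F [0.2 0.3 0.5] off mm [ 49.7 -29.2 144.8] rot [ 0.0004 -0.0002  0.009 ] t 3.43
```

Translate first at height, then go down.

Request:
apply_moves:
  motion:
    - {"offset": [25,-14.6,20],"rotation": [0,0,0.009]}
    - {"offset": [24.7,-14.6,20],"rotation": [0,0,0]}
    - {"offset": [0,0,20],"rotation": [0,0,0]}
    - {"offset": [0,0,20],"rotation": [0,0,0]}
    - {"offset": [0,0,10],"rotation": [0,0,0]}
    - {"offset": [0,0,0],"rotation": [0,0,0]}
    - {"offset": [0,0,0],"rotation": [0,0,0]}

```text
time: 4.02
tool_pos: [0.4354, 0.2594, 0.1299]
tool_rot: [3.134, -0.002, 1.643]
contact_force: [-0.7, -0.6, 0.2]
opening: 0.0915
```

```bash
python3 -c "
from h import *
goal([.4367,.254,.076],np.pi/2+.067)"
```

```text
now [0.4354 0.2594 0.1299] [ 3.1340e+00 -1.9000e-03  1.6431e+00] F [-0.7 -0.6  0.2] off mm [-5.6  0.5 53.9] rot [ 0.0076 -0.0019  0.0053] t 4.02
```

Request:
apply_moves:
  motion:
    - {"offset": [-5,1,10],"rotation": [0.0076,-0.002,0.005]}
    - {"offset": [0,0,12],"rotation": [0,0,0]}
    - {"offset": [0,0,12],"rotation": [0,0,0]}
    - {"offset": [0,0,6],"rotation": [0,0,0]}
    - {"offset": [0,0,0],"rotation": [0,0,0]}
    - {"offset": [0,0,0],"rotation": [0,0,0]}

```text
time: 4.52
tool_pos: [0.4399, 0.254, 0.0911]
tool_rot: [3.135, -0.002, 1.637]
contact_force: [0.0, 0.6, 0.1]
opening: 0.0918
```

```bash
python3 -c "
from h import *
goal([.4367,.254,.076],np.pi/2+.067)"
```

```text
now [0.4399 0.254  0.0911] [ 3.1354e+00 -1.7000e-03  1.6369e+00] F [0.  0.6 0.1] off mm [ 0.1 -3.3 15.1] rot [ 0.0062 -0.0017 -0.0009] t 4.52
```

Request:
apply_moves:
  motion:
    - {"offset": [0,-3,6],"rotation": [0.006,-0.002,0]}
    - {"offset": [0,0,5],"rotation": [0,0,0]}
    - {"offset": [0,0,3],"rotation": [0,0,0]}
    - {"offset": [0,0,0],"rotation": [0,0,0]}
    - {"offset": [0,0,0],"rotation": [0,0,0]}

```text
time: 4.93
tool_pos: [0.4378, 0.2539, 0.0775]
tool_rot: [3.139, -0.0, 1.636]
contact_force: [0.6, -0.2, 0.1]
opening: 0.0919
```

```bash
python3 -c "
from h import *
goal([.4367,.254,.076],np.pi/2+.067)"
```

```text
now [0.4378 0.2539 0.0775] [ 3.1388e+00 -4.0000e-04  1.6365e+00] F [ 0.6 -0.2  0.1] off mm [ 0.2 -1.1  1.5] rot [ 0.0028 -0.0004 -0.0013] t 4.93
```

Request:
apply_moves:
  motion:
    - {"offset": [0,-1,1.5],"rotation": [0.003,0,-0.001]}
    - {"offset": [0,0,0],"rotation": [0,0,0]}
    - {"offset": [0,0,0],"rotation": [0,0,0]}

```text
time: 5.18
tool_pos: [0.4369, 0.254, 0.0761]
tool_rot: [-3.142, -0.001, 1.638]
contact_force: [0.7, -0.0, -0.2]
opening: 0.0916
```

Request:
apply_moves:
  motion:
    - {"offset": [0,0,0],"rotation": [0,0,0]}
    - {"offset": [0,0,0],"rotation": [0,0,0]}
    - {"offset": [0,0,0],"rotation": [0,0,0]}
    - {"offset": [0,0,0],"rotation": [0,0,0]}
    - {"offset": [0,0,0],"rotation": [0,0,0]}
    - {"offset": [0,0,0],"rotation": [0,0,0]}
    - {"offset": [0,0,0],"rotation": [0,0,0]}
    - {"offset": [0,0,0],"rotation": [0,0,0]}
    - {"offset": [0,0,0],"rotation": [0,0,0]}
    - {"offset": [0,0,0],"rotation": [0,0,0]}
  grip: 1
  grip_force: 30

```text
time: 6.02
tool_pos: [0.4371, 0.2541, 0.0766]
tool_rot: [3.141, -0.001, 1.638]
contact_force: [0.4, 0.4, -0.7]
opening: 0.03
```

```bash
python3 -c "
from h import *
print(observe()['opening'])
goal([.4367,.254,.076],np.pi/2+.067)"
```

```text
0.029984150135361615
now [0.4371 0.2541 0.0766] [ 3.1408e+00 -9.0000e-04  1.6379e+00] F [ 0.4  0.4 -0.7] off mm [-0.1 -0.4  0.6] rot [ 0.0008 -0.0009  0.0001] t 6.02
```

Request:
apply_moves:
  motion:
    - {"offset": [0,0,0],"rotation": [0,0,0]}
    - {"offset": [0,0,0],"rotation": [0,0,0]}
    - {"offset": [0,0,0],"rotation": [0,0,0]}
    - {"offset": [0,0,0],"rotation": [0,0,0]}
    - {"offset": [0,0,0],"rotation": [0,0,0]}
    - {"offset": [0,0,0],"rotation": [0,0,0]}

```text
time: 6.52
tool_pos: [0.4371, 0.2541, 0.0766]
tool_rot: [3.141, -0.001, 1.638]
contact_force: [-1.1, 0.7, -0.2]
opening: 0.0118
```

```bash
python3 -c "
from h import *
print(observe()['opening'])
goal([.4367,.254,.076],np.pi/2+.067)"
```

```text
0.011809603141973962
now [0.4371 0.2541 0.0766] [ 3.1409e+00 -9.0000e-04  1.6378e+00] F [-1.1  0.7 -0.2] off mm [-0.1 -0.4  0.6] rot [ 0.0007 -0.0009  0.    ] t 6.52
```

Request:
apply_moves:
  motion:
    - {"offset": [0,0,-15],"rotation": [0,0,0]}
    - {"offset": [0,0,-25],"rotation": [0,0,0]}
    - {"offset": [0,0,-30],"rotation": [0,0,0]}
    - {"offset": [0,0,-30],"rotation": [0,0,0]}
    - {"offset": [0,0,-30],"rotation": [0,0,0]}
    - {"offset": [-20,2,-20],"rotation": [0,0,0]}
    - {"offset": [-30,3,0],"rotation": [0,0,0]}
    - {"offset": [-30,3,0],"rotation": [0,0,0]}
    - {"offset": [-30,3,0],"rotation": [0,0,0]}
    - {"offset": [-30,3,0],"rotation": [0,0,0]}
    - {"offset": [-30,3,0],"rotation": [0,0,0]}
    - {"offset": [-30,3,0],"rotation": [0,0,0]}

```text
time: 7.52
tool_pos: [0.4679, 0.0526, 0.2309]
tool_rot: [-3.134, 0.001, 1.648]
contact_force: [1.2, -0.5, -2.7]
opening: 0.0119
```

```bash
python3 -c "
from h import *
print(observe()['opening'])
goal([.50,-.12,.26],np.pi/2-0.03)"
```

```text
0.011888743527844421
now [0.4679 0.0526 0.2309] [-3.1339e+00  1.0000e-03  1.6484e+00] F [ 1.2 -0.5 -2.7] off mm [-174.6   18.5  -29.1] rot [-0.0076  0.0014  0.1076] t 7.52
```

Request:
apply_moves:
  motion:
    - {"offset": [-29,3,-6],"rotation": [-0.008,0.001,0.05]}
    - {"offset": [-28,4,-6],"rotation": [0,0,0.05]}
    - {"offset": [-28,4,-6],"rotation": [0,0,0]}
    - {"offset": [-28,4,-6],"rotation": [0,0,0]}
    - {"offset": [-25,4,-3],"rotation": [0,0,0]}
    - {"offset": [-10,0,0],"rotation": [0,0,0]}
    - {"offset": [0,0,0],"rotation": [0,0,0]}
    - {"offset": [0,0,0],"rotation": [0,0,0]}
    - {"offset": [0,0,0],"rotation": [0,0,0]}

```text
time: 8.27
tool_pos: [0.4846, -0.1067, 0.2552]
tool_rot: [-3.134, -0.001, 1.536]
contact_force: [0.0, 0.5, -3.6]
opening: 0.0117
```

Run:
```python
from h import *
import pickle
goal([.50,-.12,.26],np.pi/2-0.03)
o=observe();d=wristRT(read_camera('wrist'),o);save(d,'w4')
pickle.dump((o,d),open('w4.pkl','wb'))
for q in ['screw_stand','screw_axis','ledge']:
    print(q,[(round(r['score'],2),np.round(r['location'],4).tolist(),np.round(proj(d,r['location'])).tolist()) for r in tip_of(q,d)][:4])
```

```text
now [ 0.4846 -0.1067  0.2552] [-3.1336e+00 -1.1000e-03  1.5358e+00] F [ 0.   0.5 -3.6] off mm [-12.8  15.8  -5. ] rot [-0.008  -0.0011 -0.005 ] t 8.27
screw_stand [(0.75, [0.5613, -0.0071, 0.0012], [325.0, 69.0])]
screw_axis [(0.75, [0.56, -0.0057, 0.0375], [333.0, 64.0]), (0.44, [0.5651, -0.0078, 0.0017], [329.0, 70.0])]
ledge [(0.56, [0.4971, -0.0148, 0.006], [262.0, 79.0])]
```

View pics/w4.png

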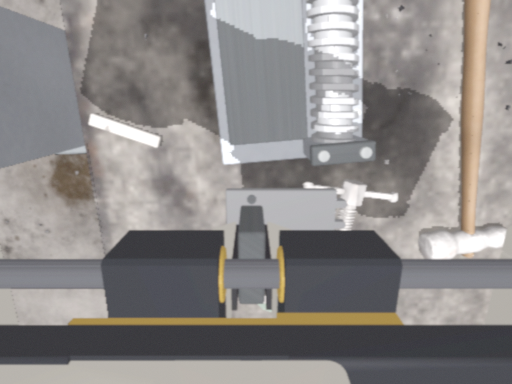

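Request:
apply_moves:
  motion:
    - {"offset": [0,15,-20],"rotation": [-0.008,-0.001,-0.005]}
    - {"offset": [0,15,-20],"rotation": [0,0,0]}
    - {"offset": [0,5,-10],"rotation": [0,0,0]}
    - {"offset": [0,0,0],"rotation": [0,0,0]}
    - {"offset": [0,0,0],"rotation": [0,0,0]}
    - {"offset": [0,0,0],"rotation": [0,0,0]}

```text
time: 8.97
tool_pos: [0.5199, -0.1023, 0.3053]
tool_rot: [-3.138, -0.002, 1.549]
contact_force: [-0.3, -0.6, -2.6]
opening: 0.0118
```

Run:
```python
from h import *
import pickle
goal([.52,-.1,.3],np.pi/2-0.03)
o=observe();d=wristRT(read_camera('wrist'),o);save(d,'w5')
goal([.52,-.1,.3],np.pi/2-0.03)
pickle.dump((o,d),open('w5.pkl','wb'))
for q in ['screw_stand','screw_axis','ledge']:
    print(q,[(round(r['score'],2),np.round(r['location'],4).tolist(),np.round(proj(d,r['location'])).tolist()) for r in tip_of(q,d)][:4])
a=cv2.imread('pics/w5.png');cv2.imwrite('pics/w5c.png',cv2.resize(a[0:200,150:410],None,fx=3,fy=3,interpolation=cv2.INTER_CUBIC))
```

```text
now [ 0.5199 -0.1023  0.3053] [-3.1378e+00 -1.8000e-03  1.5491e+00] F [-0.3 -0.6 -2.6] off mm [2.3 0.1 5.3] rot [-0.0038 -0.0018  0.0084] t 8.97
now [ 0.5196 -0.1023  0.3051] [-3.137e+00 -2.100e-03  1.549e+00] F [-0.8 -0.2 -2.2] off mm [2.3 0.4 5.1] rot [-0.0046 -0.0021  0.0083] t 9.02
screw_stand [(0.97, [0.5606, -0.0068, 0.0006], [285.0, 79.0])]
screw_axis [(0.58, [0.5603, -0.0045, 0.0379], [288.0, 74.0])]
ledge [(0.96, [0.495, -0.0178, 0.0077], [229.0, 90.0])]
```

View pics/w5c.png

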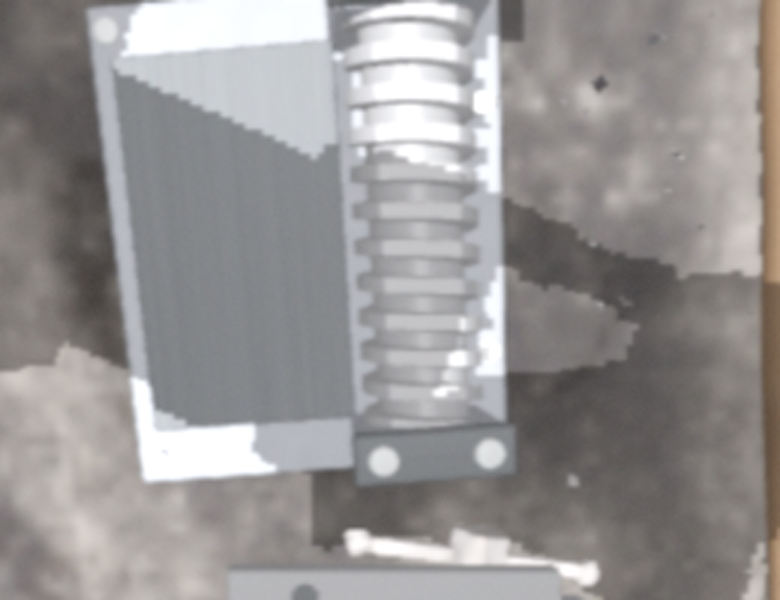

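Run:
```python
import cv2
a=cv2.imread('pics/w5.png')
cv2.imwrite('pics/w5d.png',cv2.resize(a[0:75,250:350],None,fx=8,fy=8,interpolation=cv2.INTER_CUBIC))
cv2.imwrite('pics/w5e.png',cv2.resize(a[75:150,250:350],None,fx=8,fy=8,interpolation=cv2.INTER_CUBIC))
```

```text
(no output)
```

View pics/w5d.png

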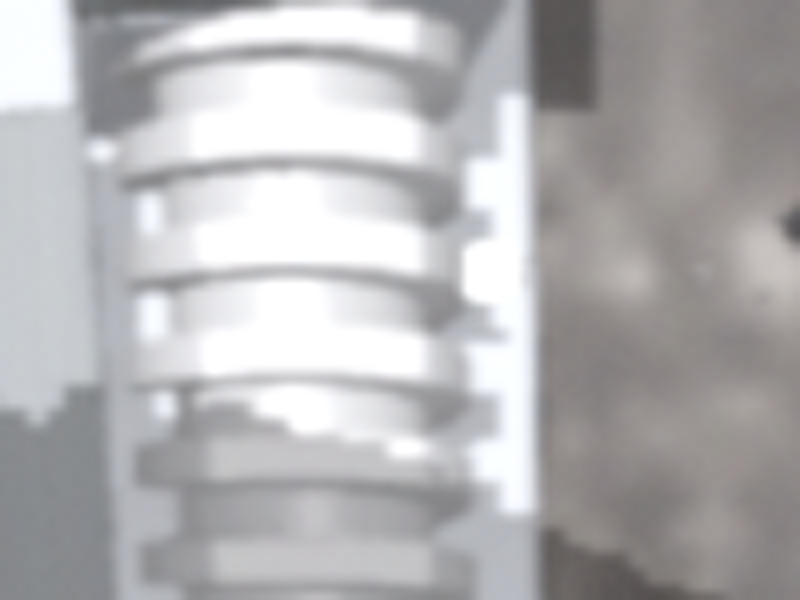

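View pics/w5e.png

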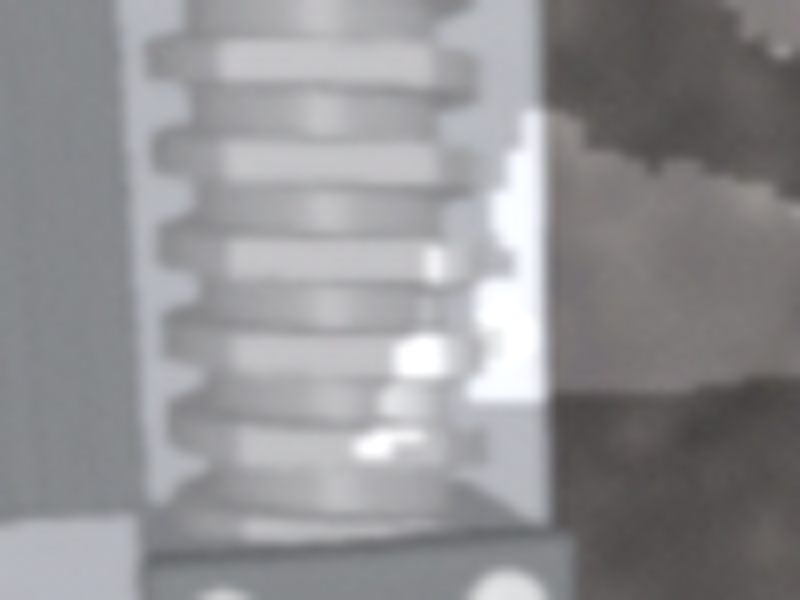

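```bash
cat > fit.py <<'E'
from h import *
import pickle
from scipy.optimize import least_squares
o,d=pickle.load(open('w5.pkl','rb'))
C=lambda x,y:(x/3+150-.33,y/3-.33)
D=lambda x,y:(x/8+250-.44,y/8-.44)
E=lambda x,y:(x/8+250-.44,y/8+75-.44)
pts=[((-113,-88,8),C(143,482)),((-113,88,8),C(88,10)),((-25,-64,37.5),E(143,517)),((-28,-66,77),E(150,562)),((28,-66,77),E(572,537)),((28,-84,77),C(516,473)),((-28,-84,77),C(357,484))]
def W(p,X):
    x,y,a=p;X=np.array(X)/1e3
    return np.array([x+np.cos(a)*X[0]-np.sin(a)*X[1],y+np.sin(a)*X[0]+np.cos(a)*X[1],X[2]])
def res(p): return np.concatenate([proj(d,W(p,X))-u for X,u in pts])
r=least_squares(res,[.56,-.007,0.05],loss='soft_l1')
print(r.x,np.round(res(r.x).reshape(-1,2),1).tolist())
p=r.x
for k in [D(150,212),D(157,313),D(160,405),D(165,512),E(170,106),E(178,200),E(184,290),E(192,380)]:
    w=ray(d,k,.0405)[:2]-p[:2];c,s=np.cos(p[2]),np.sin(p[2])
    print(np.round([(c*w[0]+s*w[1])*1e3,(-s*w[0]+c*w[1])*1e3],1))
E
python3 fit.py
```

```text
[ 0.55988372 -0.00677208  0.0511867 ] [[-0.4, 0.1], [-1.4, -2.0], [0.6, -0.7], [-1.2, 0.4], [2.0, -0.6], [1.6, 1.5], [-0.5, 1.9]]
[-18.1  49.5]
[-17.9  37.7]
[-18.2  26.8]
[-18.3  13.8]
[-19.  -10.3]
[-18.6 -22.4]
[-18.5 -34.2]
[-18.1 -46.3]
```

```bash
cat > tgt.py <<'E'
from h import *
import sys
P=np.array([.5599,-.0068]);A=.0512
def tcp(lx,ly,z):  # leaf origin in stand mm, leaf underside height mm
    c,s=np.cos(A),np.sin(A);b=np.array([lx-16,ly])/1e3
    return [P[0]+c*b[0]-s*b[1],P[1]+s*b[0]+c*b[1],(z+76.6)/1e3]
def where():
    o=observe();w=np.array(o['tool_pos'])[:2]-P;c,s=np.cos(A),np.sin(A)
    f=np.array(o['contact_force'])
    print('leaf in stand: x %.2f (tips %.2f) y %.2f z %.2f yaw err %.4f'%((c*w[0]+s*w[1])*1e3+16,(c*w[0]+s*w[1])*1e3+52,(-s*w[0]+c*w[1])*1e3,o['tool_pos'][2]*1e3-76.6,o['tool_rot'][2]-np.pi/2-A),'F stand',np.round([c*f[0]+s*f[1],-s*f[0]+c*f[1],f[2]],1),'T',np.round(o['torque'],2),'op',round(o['opening']*1e3,1))
if __name__=='__main__':
    where()
    if len(sys.argv)>1: goal(tcp(*map(float,sys.argv[1:4])),np.pi/2+A)
E
python3 - <<'E'
from h import *
import pickle
o,d=pickle.load(open('w5.pkl','rb'))
T=np.array(d['tool_from_camera']);K=d['camera_matrix']
for u in [(230,569),(557,569)]:
    v=T[:3,:3]@np.linalg.inv(K)@np.array([u[0]/3+150-.33,u[1]/3-.33,1]);print((T[:3,3]+v*(.0716-T[2,3])/v[2])*1e3)
E
python3 tgt.py -68 -4.3 60
```

```text
[ 26.34644196 -13.62572187  71.6       ]
[26.27261091 44.33045037 71.6       ]
leaf in stand: x -29.11 (tips 6.89) y -93.77 z 228.53 yaw err -0.0737 F stand [-0.1  0.5 -2.7] T [-0.12  0.1   0.01] op 11.9
now [ 0.5196 -0.1028  0.3051] [-3.1369e+00 -2.0000e-03  1.5483e+00] F [-0.2  0.5 -2.7] off mm [ 86.  -44.6 168.9] rot [-0.0047 -0.0022 -0.0737] t 9.17
```

Request:
apply_moves:
  motion:
    - {"offset": [17,-10,0],"rotation": [-0.005,-0.002,-0.037]}
    - {"offset": [17,-9,10],"rotation": [0,0,-0.037]}
    - {"offset": [17,-9,20],"rotation": [0,0,0]}
    - {"offset": [15,-9,20],"rotation": [0,0,0]}
    - {"offset": [10,-3,20],"rotation": [0,0,0]}
    - {"offset": [0,0,15],"rotation": [0,0,0]}
    - {"offset": [0,0,5],"rotation": [0,0,0]}
    - {"offset": [0,0,0],"rotation": [0,0,0]}
    - {"offset": [0,0,0],"rotation": [0,0,0]}
    - {"offset": [0,0,0],"rotation": [0,0,0]}

```text
time: 10.0
tool_pos: [0.4738, -0.0264, 0.2109]
tool_rot: [-3.141, 0.0, 1.622]
contact_force: [-0.2, -0.1, -1.7]
opening: 0.0121
```

```bash
python3 tgt.py -70 -4.6 50
```

```text
leaf in stand: x -71.02 (tips -35.02) y -15.21 z 134.25 yaw err 0.0002 F stand [-0.2 -0.1 -1.7] T [-0.08  0.03  0.  ] op 12.1
now [ 0.4738 -0.0264  0.2109] [-3.1409e+00  5.0000e-04  1.6222e+00] F [-0.2 -0.1 -1.7] off mm [10.7  1.1 84.2] rot [-0.0007  0.0005  0.0002] t 10.0
```

Request:
apply_moves:
  motion:
    - {"offset": [5,1,10],"rotation": [-0.001,0,0]}
    - {"offset": [4,0,20],"rotation": [0,0,0]}
    - {"offset": [0,0,20],"rotation": [0,0,0]}
    - {"offset": [0,0,15],"rotation": [0,0,0]}
    - {"offset": [0,0,6],"rotation": [0,0,0]}
    - {"offset": [0,0,0],"rotation": [0,0,0]}
    - {"offset": [0,0,0],"rotation": [0,0,0]}
    - {"offset": [0,0,0],"rotation": [0,0,0]}

```text
time: 10.67
tool_pos: [0.4817, -0.021, 0.1456]
tool_rot: [3.123, 0.005, 1.618]
contact_force: [-0.0, -0.8, -2.1]
opening: 0.012
```

```bash
python3 tgt.py -70 -4.6 40
```

```text
leaf in stand: x -62.80 (tips -26.80) y -10.16 z 69.02 yaw err -0.0041 F stand [-0.1 -0.8 -2.1] T [-0.12  0.09 -0.03] op 12.0
now [ 0.4817 -0.021   0.1456] [3.123  0.0055 1.6179] F [-0.  -0.8 -2.1] off mm [ 5.7 -7.8 28.8] rot [ 0.0186  0.0055 -0.004 ] t 10.67
```

Request:
apply_moves:
  motion:
    - {"offset": [4,-7,0],"rotation": [0.018,0.005,-0.004]}
    - {"offset": [0,0,6],"rotation": [0,0,0]}
    - {"offset": [0,0,6],"rotation": [0,0,0]}
    - {"offset": [0,0,6],"rotation": [0,0,0]}
    - {"offset": [0,0,0],"rotation": [0,0,0]}
    - {"offset": [0,0,0],"rotation": [0,0,0]}

```text
time: 11.17
tool_pos: [0.4753, -0.0173, 0.1286]
tool_rot: [3.137, 0.001, 1.622]
contact_force: [-0.2, 0.1, -2.2]
opening: 0.0116
```

```bash
python3 tgt.py -70 -4.6 39
```

```text
leaf in stand: x -69.00 (tips -33.00) y -6.18 z 52.04 yaw err 0.0003 F stand [-0.2  0.1 -2.2] T [-0.1   0.06  0.01] op 11.6
now [ 0.4753 -0.0173  0.1286] [3.1371e+00 1.5000e-03 1.6222e+00] F [-0.2  0.1 -2.2] off mm [ 1.6 -1.1 13. ] rot [0.0045 0.0015 0.0003] t 11.17
```

Request:
apply_moves:
  motion:
    - {"offset": [1.5,-1,3],"rotation": [0.0045,0.0015,0]}
    - {"offset": [0,-0.5,4],"rotation": [0.002,0,0]}
    - {"offset": [0,0,3],"rotation": [0.001,0,0]}
    - {"offset": [0,0,2],"rotation": [0,0,0]}
    - {"offset": [0,0,0],"rotation": [0,0,0]}
    - {"offset": [0,0,0],"rotation": [0,0,0]}

```text
time: 11.67
tool_pos: [0.4736, -0.0157, 0.115]
tool_rot: [-3.137, -0.0, 1.622]
contact_force: [1.3, 0.1, -2.6]
opening: 0.0115
```

```bash
python3 tgt.py -70 -4.6 37.5
```

```text
leaf in stand: x -70.62 (tips -34.62) y -4.49 z 38.36 yaw err 0.0004 F stand [ 1.3  0.1 -2.6] T [-0.01  0.09 -0.  ] op 11.5
now [ 0.4736 -0.0157  0.115 ] [-3.1371e+00 -3.0000e-04  1.6224e+00] F [ 1.3  0.1 -2.6] off mm [-0.1  0.6  0.9] rot [-0.0045 -0.0003  0.0004] t 11.67
```

Request:
apply_moves:
  motion:
    - {"offset": [0,0,0.4],"rotation": [-0.0045,0,0]}
    - {"offset": [0,0,0.4],"rotation": [0,0,0]}
    - {"offset": [0,0,0],"rotation": [0,0,0]}

```text
time: 11.92
tool_pos: [0.4738, -0.0158, 0.1142]
tool_rot: [3.141, -0.0, 1.622]
contact_force: [-0.2, -1.0, -2.5]
opening: 0.0119
```

```bash
python3 tgt.py -70 -4.6 37.5
```

```text
leaf in stand: x -70.45 (tips -34.45) y -4.55 z 37.64 yaw err 0.0004 F stand [-0.3 -1.  -2.5] T [-0.07  0.11 -0.04] op 11.9
now [ 0.4738 -0.0158  0.1142] [ 3.1407e+00 -2.0000e-04  1.6224e+00] F [-0.2 -1.  -2.5] off mm [-0.   0.4  0.1] rot [ 0.0009 -0.0002  0.0004] t 11.92
```

Not yet touching; lower gently.

Request:
apply_moves:
  motion:
    - {"offset": [0,0,0.3],"rotation": [0.0009,0,0]}
    - {"offset": [0,0,0.3],"rotation": [0,0,0]}
    - {"offset": [0,0,0],"rotation": [0,0,0]}

```text
time: 12.17
tool_pos: [0.4739, -0.0158, 0.1142]
tool_rot: [3.141, -0.0, 1.622]
contact_force: [-0.1, -0.1, -2.7]
opening: 0.0119
```

```bash
python3 tgt.py -70 -4.6 37.5
```

```text
leaf in stand: x -70.36 (tips -34.36) y -4.60 z 37.59 yaw err 0.0003 F stand [-0.1 -0.1 -2.7] T [-0.08  0.14  0.02] op 11.9
now [ 0.4739 -0.0158  0.1142] [ 3.1409 -0.      1.6223] F [-0.1 -0.1 -2.7] off mm [-0.   0.4  0.1] rot [ 0.0007 -0.      0.0003] t 12.17
```

Request:
apply_moves:
  motion:
    - {"offset": [0,0,0.6],"rotation": [0,0,0]}
    - {"offset": [0,0,0.6],"rotation": [0,0,0]}
    - {"offset": [0,0,0.6],"rotation": [0,0,0]}

```text
time: 12.42
tool_pos: [0.4739, -0.0159, 0.1141]
tool_rot: [3.14, 0.0, 1.622]
contact_force: [-2.4, 1.1, 6.7]
opening: 0.0117
```

```bash
python3 tgt.py -70 -4.6 37.5
```

```text
leaf in stand: x -70.31 (tips -34.31) y -4.64 z 37.46 yaw err 0.0004 F stand [-2.3  1.3  6.7] T [ 0.04  0.57 -0.05] op 11.7
now [ 0.4739 -0.0159  0.1141] [3.1401e+00 3.0000e-04 1.6224e+00] F [-2.4  1.1  6.7] off mm [ 0.   0.3 -0. ] rot [0.0015 0.0003 0.0004] t 12.42
```

Request:
apply_moves:
  motion:
    - {"offset": [0,1.5,0.1],"rotation": [0,0,0]}
    - {"offset": [0,1.5,0.1],"rotation": [0,0,0]}
    - {"offset": [0,1.5,0.1],"rotation": [0,0,0]}
    - {"offset": [0,1.5,0.1],"rotation": [0,0,0]}
    - {"offset": [0,1,0.1],"rotation": [0,0,0]}
    - {"offset": [0,0,0.1],"rotation": [0,0,0]}

```text
time: 12.92
tool_pos: [0.481, -0.0154, 0.1141]
tool_rot: [3.141, 0.0, 1.623]
contact_force: [-1.6, 0.2, 3.2]
opening: 0.0119
```

```bash
python3 tgt.py -58.5 -4.6 37.5
```

```text
leaf in stand: x -63.20 (tips -27.20) y -4.58 z 37.47 yaw err 0.0007 F stand [-1.6  0.3  3.2] T [0.03 0.38 0.01] op 11.9
now [ 0.481  -0.0154  0.1141] [3.1412e+00 3.0000e-04 1.6227e+00] F [-1.6  0.2  3.2] off mm [-0.   4.7 -0. ] rot [0.0003 0.0003 0.0007] t 12.92
```

Request:
apply_moves:
  motion:
    - {"offset": [0,1.2,0.1],"rotation": [0,0,0]}
    - {"offset": [0,1.2,0.1],"rotation": [0,0,0]}
    - {"offset": [0,1,0.1],"rotation": [0,0,0]}
    - {"offset": [0,0.8,0.1],"rotation": [0,0,0]}
    - {"offset": [0,0.8,0.1],"rotation": [0,0,0]}
    - {"offset": [0,0.8,0.1],"rotation": [0,0,0]}

```text
time: 13.42
tool_pos: [0.4868, -0.0151, 0.1141]
tool_rot: [-3.141, 0.0, 1.623]
contact_force: [-3.5, 0.2, 5.5]
opening: 0.0114
```

```bash
python3 tgt.py -52.5 -4.6 37.5
```

```text
leaf in stand: x -57.40 (tips -21.40) y -4.56 z 37.47 yaw err 0.0008 F stand [-3.5  0.4  5.5] T [0.   0.57 0.02] op 11.4
now [ 0.4868 -0.0151  0.1141] [-3.1412e+00  3.0000e-04  1.6228e+00] F [-3.5  0.2  5.5] off mm [-0.   4.9 -0. ] rot [-0.0004  0.0003  0.0008] t 13.42
```

Request:
apply_moves:
  motion:
    - {"offset": [0,0.8,0.1],"rotation": [0,0,0]}
    - {"offset": [0,0.8,0],"rotation": [0,0,0]}
    - {"offset": [0,0.8,0],"rotation": [0,0,0]}

```text
time: 13.67
tool_pos: [0.4894, -0.015, 0.114]
tool_rot: [-3.141, 0.0, 1.623]
contact_force: [-2.3, -0.1, 3.2]
opening: 0.0123
```

```bash
python3 tgt.py -52.5 -4.6 37.5
```

```text
leaf in stand: x -54.78 (tips -18.78) y -4.58 z 37.44 yaw err 0.0008 F stand [-2.3 -0.   3.2] T [-0.06  0.5   0.04] op 12.3
now [ 0.4894 -0.015   0.114 ] [-3.1412e+00  3.0000e-04  1.6228e+00] F [-2.3 -0.1  3.2] off mm [-0.   2.3 -0.1] rot [-0.0004  0.0003  0.0008] t 13.67
```

Going in freely. Continue.

Request:
apply_moves:
  motion:
    - {"offset": [0,0.7,0],"rotation": [0,0,0]}
    - {"offset": [0,0.7,0],"rotation": [0,0,0]}
    - {"offset": [0,0.6,0],"rotation": [0,0,0]}

```text
time: 13.92
tool_pos: [0.4917, -0.0149, 0.1141]
tool_rot: [-3.141, 0.0, 1.623]
contact_force: [-2.8, -0.5, 4.0]
opening: 0.0116
```

```bash
python3 tgt.py -52.5 -4.6 37.5
```

```text
leaf in stand: x -52.52 (tips -16.52) y -4.58 z 37.47 yaw err 0.0008 F stand [-2.8 -0.3  4. ] T [-0.03  0.48  0.06] op 11.6
now [ 0.4917 -0.0149  0.1141] [-3.1412e+00  3.0000e-04  1.6228e+00] F [-2.8 -0.5  4. ] off mm [-0.  0. -0.] rot [-0.0004  0.0003  0.0008] t 13.92
```

Request:
apply_moves:
  motion:
    - {"offset": [0,0.5,0],"rotation": [0,0,0]}
    - {"offset": [0,0.5,0],"rotation": [0,0,0]}
    - {"offset": [0,0.5,0],"rotation": [0,0,0]}

```text
time: 14.17
tool_pos: [0.4923, -0.0148, 0.1141]
tool_rot: [-3.138, 0.0, 1.623]
contact_force: [-5.4, -0.1, 5.8]
opening: 0.0117
```

```bash
python3 tgt.py -52.5 -4.6 37.5
```

```text
leaf in stand: x -51.92 (tips -15.92) y -4.57 z 37.53 yaw err 0.0012 F stand [-5.4  0.2  5.8] T [-0.13  0.7   0.  ] op 11.7
now [ 0.4923 -0.0148  0.1141] [-3.1384e+00  3.0000e-04  1.6231e+00] F [-5.4 -0.1  5.8] off mm [-0.  -0.6  0. ] rot [-0.0032  0.0003  0.0012] t 14.17
```

Request:
apply_moves:
  motion:
    - {"offset": [0,0.8,0],"rotation": [-0.003,0,0]}
    - {"offset": [0,0.8,0],"rotation": [0,0,0]}
    - {"offset": [0,0.8,0],"rotation": [0,0,0]}

```text
time: 14.42
tool_pos: [0.4925, -0.0148, 0.1142]
tool_rot: [-3.136, 0.0, 1.624]
contact_force: [-5.4, -1.3, 8.1]
opening: 0.0118
```

```bash
python3 tgt.py -52.5 -4.6 37.5
```

```text
leaf in stand: x -51.70 (tips -15.70) y -4.58 z 37.61 yaw err 0.0016 F stand [-5.5 -1.   8.1] T [-0.2   0.87  0.03] op 11.8
now [ 0.4925 -0.0148  0.1142] [-3.1360e+00  1.0000e-04  1.6235e+00] F [-5.4 -1.3  8.1] off mm [-0.  -0.8  0.1] rot [-0.0056  0.0001  0.0016] t 14.42
```

Request:
apply_moves:
  motion:
    - {"offset": [0.7,0,0],"rotation": [0,0,0]}
    - {"offset": [0.7,0,0],"rotation": [0,0,0]}
    - {"offset": [0.7,0,0],"rotation": [0,0,0]}

```text
time: 14.67
tool_pos: [0.4925, -0.014, 0.1143]
tool_rot: [-3.136, 0.002, 1.623]
contact_force: [-3.1, -5.3, 5.0]
opening: 0.0114
```

```bash
python3 tgt.py -52.5 -4.6 37.5
```

```text
leaf in stand: x -51.70 (tips -15.70) y -3.76 z 37.68 yaw err 0.0012 F stand [-3.4 -5.1  5. ] T [-0.87  0.61 -0.14] op 11.4
now [ 0.4925 -0.014   0.1143] [-3.1360e+00  2.3000e-03  1.6232e+00] F [-3.1 -5.3  5. ] off mm [-0.8 -0.8  0.2] rot [-0.0056  0.0023  0.0012] t 14.67
```

Request:
apply_moves:
  motion:
    - {"offset": [-0.7,0,0],"rotation": [-0.0056,0,0]}
    - {"offset": [-0.7,0,0],"rotation": [0,0,0]}
    - {"offset": [-0.7,0,0],"rotation": [0,0,0]}
    - {"offset": [-0.7,0,0],"rotation": [0,0,0]}

```text
time: 15.0
tool_pos: [0.4922, -0.0149, 0.1141]
tool_rot: [-3.141, -0.001, 1.623]
contact_force: [-2.5, 4.6, 4.3]
opening: 0.0117
```

```bash
python3 tgt.py -52.5 -4.6 37.5
```

```text
leaf in stand: x -52.07 (tips -16.07) y -4.66 z 37.47 yaw err 0.0010 F stand [-2.3  4.7  4.3] T [0.65 0.42 0.12] op 11.7
now [ 0.4922 -0.0149  0.1141] [-3.1410e+00 -1.3000e-03  1.6229e+00] F [-2.5  4.6  4.3] off mm [ 0.1 -0.4 -0. ] rot [-0.0006 -0.0013  0.001 ] t 15.0
```

Request:
apply_moves:
  motion:
    - {"offset": [0.5,0.5,0],"rotation": [0,0.0013,0]}
    - {"offset": [0.1,0.8,0.1],"rotation": [0,0,0]}
    - {"offset": [0,1.2,0.2],"rotation": [-0.002,0,0]}
    - {"offset": [0,1.2,0.2],"rotation": [-0.002,0,0]}

```text
time: 15.33
tool_pos: [0.4925, -0.0147, 0.1141]
tool_rot: [-3.137, -0.002, 1.624]
contact_force: [-9.8, -0.3, 11.8]
opening: 0.0117
```

```bash
python3 tgt.py -52.5 -4.2 37.5
```

```text
leaf in stand: x -51.70 (tips -15.70) y -4.40 z 37.54 yaw err 0.0023 F stand [-9.8  0.2 11.8] T [-0.26  1.29 -0.08] op 11.7
now [ 0.4925 -0.0147  0.1141] [-3.1368e+00 -1.8000e-03  1.6243e+00] F [-9.8 -0.3 11.8] off mm [ 0.2 -0.8  0. ] rot [-0.0048 -0.0018  0.0023] t 15.33
```

Request:
apply_moves:
  motion:
    - {"offset": [0.1,-0.3,0],"rotation": [-0.0048,-0.0018,0]}
    - {"offset": [0,0.2,0],"rotation": [0,0,0]}
    - {"offset": [0,0,0],"rotation": [0,0,0]}

```text
time: 15.58
tool_pos: [0.4921, -0.0148, 0.1141]
tool_rot: [-3.141, 0.0, 1.624]
contact_force: [-3.2, 1.4, 3.8]
opening: 0.0122
```

```bash
python3 tgt.py -52.5 -4.2 37.5
```

```text
leaf in stand: x -52.13 (tips -16.13) y -4.50 z 37.47 yaw err 0.0024 F stand [-3.1  1.6  3.8] T [0.11 0.47 0.03] op 12.2
now [ 0.4921 -0.0148  0.1141] [-3.1411e+00  3.0000e-04  1.6244e+00] F [-3.2  1.4  3.8] off mm [ 0.3 -0.4 -0. ] rot [-0.0005  0.0003  0.0024] t 15.58
```

Request:
apply_moves:
  motion:
    - {"offset": [0,0,0],"rotation": [0,0,0]}
    - {"offset": [0,0,0],"rotation": [0,0,0]}
    - {"offset": [0,0,0],"rotation": [0,0,0]}
    - {"offset": [0,0,0],"rotation": [0,0,0]}
  grip: 0.68

```text
time: 15.92
tool_pos: [0.4943, -0.0152, 0.1138]
tool_rot: [3.138, 0.001, 1.624]
contact_force: [0.8, -0.4, -0.6]
opening: 0.0284
```

```bash
python3 tgt.py -52.5 -4.2 37.5
```

```text
leaf in stand: x -49.99 (tips -13.99) y -5.01 z 37.24 yaw err 0.0023 F stand [ 0.7 -0.5 -0.6] T [-0.07  0.02 -0.02] op 28.4
now [ 0.4943 -0.0152  0.1138] [3.1376e+00 1.3000e-03 1.6243e+00] F [ 0.8 -0.4 -0.6] off mm [ 0.8 -2.5 -0.3] rot [0.004  0.0013 0.0023] t 15.92
```

Request:
apply_moves:
  motion:
    - {"offset": [0,-2,0],"rotation": [0.004,0,0]}
    - {"offset": [0,0,-4],"rotation": [0,0,0]}
    - {"offset": [0,0,-10],"rotation": [0,0,0]}
    - {"offset": [0,0,-15],"rotation": [0,0,0]}
    - {"offset": [0,0,-20],"rotation": [0,0,0]}
    - {"offset": [-5,0,-25],"rotation": [0,0,0]}
    - {"offset": [-15,0,-25],"rotation": [0,0,0]}
    - {"offset": [-20,0,-20],"rotation": [0,0,0]}
    - {"offset": [-20,0,0],"rotation": [0,0,0]}
    - {"offset": [-20,0,0],"rotation": [0,0,0]}
    - {"offset": [0,0,0],"rotation": [0,0,0]}
    - {"offset": [0,0,0],"rotation": [0,0,0]}

```text
time: 16.92
tool_pos: [0.4966, -0.0976, 0.2415]
tool_rot: [3.14, 0.003, 1.626]
contact_force: [0.0, 0.4, 0.3]
opening: 0.0296
```

Run:
```python
from h import *
import pickle
goal([.52,-.1,.25],1.622)
o=observe();d=wristRT(read_camera('wrist'),o);save(d,'w6')
pickle.dump((o,d),open('w6.pkl','wb'))
goal([.52,-.1,.25],1.622)
```

```text
now [ 0.4966 -0.0976  0.2415] [3.1401 0.0034 1.6264] F [0.  0.4 0.3] off mm [-3.7 23.2 -8.5] rot [0.0015 0.0034 0.0044] t 16.92
now [ 0.4967 -0.0975  0.2414] [3.1401 0.0037 1.6268] F [ 0.9 -1.   1. ] off mm [-3.8 23.1 -8.5] rot [0.0015 0.0037 0.0048] t 16.97
```

View pics/w6.png

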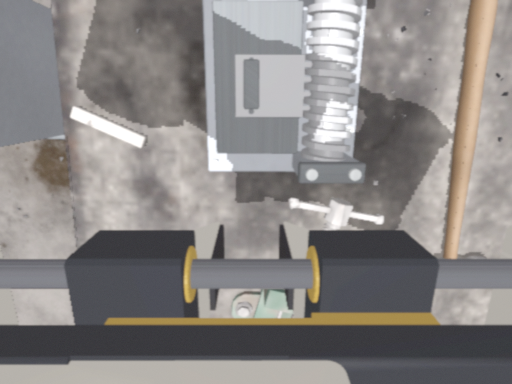

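Run:
```python
import cv2
a=cv2.imread('pics/w6.png')
cv2.imwrite('pics/w6c.png',cv2.resize(a[45:125,225:325],None,fx=8,fy=7.5,interpolation=cv2.INTER_CUBIC))
```

```text
(no output)
```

View pics/w6c.png

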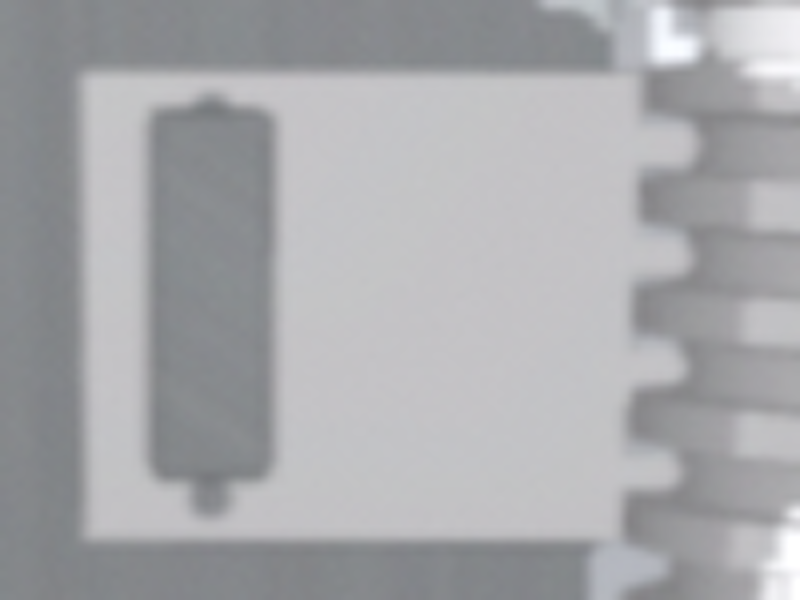

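Run:
```python
from h import *
import pickle
from tgt import P,A
o,d=pickle.load(open('w6.pkl','rb'))
c,s=np.cos(A),np.sin(A)
def S(x,y,z):
    w=ray(d,(x/8+225-.44,y/7.5+45-.44),z)[:2]-P;return np.round([(c*w[0]+s*w[1])*1e3,(-s*w[0]+c*w[1])*1e3],1)
print('rear',S(82,72,.0425),S(85,540,.0425),'front',S(640,72,.0425),S(620,540,.0425),'tips',S(700,145,.0425),S(693,257,.0425),S(688,365,.0425),S(683,470,.0425))
d=read_camera('top')
print([(round(r['score'],2),np.round(r['location'],3).tolist()) for q in ['coarse_leaf','fine_leaf'] for r in tip_of(q,d)])
```

```text
rear [-82.1  20.9] [-82.3 -30.5] front [-23.2  21.2] [-22.9 -30.3] tips [-16.4  13.5] [-16.5   1.5] [-16.4 -10.4] [-16.3 -22.2]
[(0.83, [0.482, 0.153, -0.003]), (0.82, [0.506, -0.016, 0.037]), (0.78, [0.531, 0.637, -0.001]), (0.56, [0.546, -0.03, 0.041])]
```

```bash
python3 -c "
from cell import *
print(hand_in())"
```

```text
the job is handed in; nothing more can be done
None
```

The coarse leaf is seated in the screw thread, flat on the ledge and released, and I handed the job in at about 17 s.

**What I did:** I took the steel 4-tooth leaf by its grip bar and found the grooves in the wrist camera image. I laid the leaf on the ledge, eased it forward to a stop and felt sideways for the groove walls. Then I pushed once more, opened the fingers part way and lifted clear.

**Last checks:**
- **Seating:** in the wrist picture after letting go, all four tooth tips measured at stand x −16.3 to −16.5 mm; fully home is −16.5. The leaf stayed square to the screw to within the measurement.
- **Feel:** the stop came at about −16.1 mm, with sideways play of about 0.9 mm between the groove walls. The highest force I read was about 15 N.
- **Other leaf:** I never worked near the fine leaf. In the last top view the network did not find it at its own place; it gave only a low-score (0.56) hit on the seated leaf. I did not check that picture myself, so I have no image confirming that it lies undisturbed.
- **Look-alikes:** the orange and purple ones were still where they started.

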